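Set the dough press to the thick portion

TASK

Set the white dough press to the thick portion: thread the tall brass collar all the way down over the press's centre post and let go of it, then flip the red-tabbed safety catch right back, away from the lever, and only then pull the lever down by its black grip until the round platen presses firmly on the brass collar. Finish while still holding the lever down like that, so that I can lock the depth screw; leave the thin steel collar and everything else where it is.

Things in the scene. Friction and masses are not known exactly. Their poses are not given: they have to be found in the camera images.
- press: Dough press, fixed to the table: white base slab 130 mm (x) by 370 mm (y) by 20 mm high, with a round aluminium bed (116 mm across, its top 30 mm above the table). Origin on the table right under the post. Its own +y points from the post to the lever's pivot (125 mm from the post, between two upright cheeks whose tops are 105 mm above the table) and on to the catch (200 mm from the post). +z is up.
- post_top (a point): Top of the upright steel post in the middle of the bed: 20 mm diameter, rising 38 mm above the bed, top edge chamfered 3 mm; this point is the centre of its top, 68 mm above the table.
- collar_tall_center (a point): Centre (half-way up) of the loose TALL BRASS collar: a ring 50 mm across, 26 mm bore, 28 mm high, about 0.3 kg, lying flat on the table (z axis up). Seated on the post its centre is 44 mm above the table.
- collar_thin_center (a point): Centre of the loose thin dark-steel collar: 50 mm across, 26 mm bore, 14 mm high. A bystander; it may lie where you would expect the tall one.
- catch (a joint): Safety catch, a steel wire bail with a red tab, hinged low on the press. 0 rad = upright, its crossbar over the lever's tail, so the lever is blocked after about 0.12 rad; grows as it is flipped back towards the press's +y, stop at 1.5 rad (lying almost level). Above 1.2 counts as flipped right back. It stays where it is left (slight friction, under 1 N at the tab).
- catch_tab (a point): Grasp point in the middle of the catch's red tab: the tab is 26 mm wide along the press's x, 10 mm thick, 36 mm tall, and sticks up 18 mm above this point and 18 mm below it. The wires below the tab stand at 22 mm either side. It swings about catch_hinge at 76 mm radius.
- catch_hinge (a point): The catch's hinge axis (along the press's x), 50 mm above the table.
- lever (a joint): Press lever, a 16 mm square steel bar with a return spring. 0 rad = upright; grows as it is pulled towards the press's -y and down; at 1.57 it is level and the platen lies flat on the tall collar (no collar: stop at 1.72). It springs back up if let go. At the grip it takes 1.5 N to start, 4 N near level, and about 10 N for a firm press (more is fine; collar and bed do not yield).
- lever_hinge (a point): The lever's hinge axis (along the press's x), 85 mm above the table.
- grip: Black round grip of the lever, a sleeve that spins freely on its bar: 20 mm diameter, 80 mm long, lying along the press's x, out to the press's -x side of the lever. Origin at its middle, 75 mm to the side of the lever bar, 215 mm from the lever's hinge axis: 300 mm above the table with the lever up, 85 mm when level. Its own y and z axes turn as it spins.
- platen (a point): Centre of the pressing face of the round aluminium platen fixed on the lever, 90 mm across, 12 mm thick, with a 32 mm hole for the post; 125 mm from the lever's hinge axis. It stands on edge while the lever is up and comes down over the post as the lever is pulled.
- jar: Empty glass jar with clamp lid, 100 mm wide, 130 mm tall, origin under its middle. Bystander.
- ramekin: White ceramic ramekin, 84 mm across, 45 mm high. Bystander.
- bowl: Green plastic bowl, 150 mm across, 70 mm high. Bystander.
- whisk: Bamboo dough whisk lying flat, 300 mm long, 16 mm high. Bystander.
- scraper: Steel bench scraper with an oak grip, lying flat, 110 by 150 mm, 22 mm high. Bystander.
- canister: White flour canister, 100 mm across, 110 mm high. Bystander.
There are look-alikes about, which are no part of the job. Of the things that look like the part that bears collar_tall_center, take the one that is farthest to the robot's left at the start.

How it is judged:
On the way, in this order (a step that is already met when the one before it is completed fails the run):
1. the tall brass collar is down on the bed round the post and let go (horizontal distance between collar_tall_center and post_top below 0.006 m and z of collar_tall_center in the frame of press between 0.04 and 0.048 m and angle between collar_tall_center's own z axis and vertical below 0.1 rad and contact force between the fingers and collar_tall below 0.1 N), for 0.2 s.
2. the catch is flipped right back while the lever is still up (value of joint catch above 1.2 rad and value of joint lever below 0.3 rad and horizontal distance between collar_tall_center and post_top below 0.006 m and z of collar_tall_center in the frame of press between 0.04 and 0.048 m and angle between collar_tall_center's own z axis and vertical below 0.1 rad), for 0.2 s.
At the end, for the whole second after the job is handed in: Through the last second: brass collar on the bed round the post (within 6 mm, within 4 mm of seated height, upright), catch past 1.2 rad, fingers on the lever grip (over 2 N), platen pressing the collar with over 4 N, lever at 1.52 to 1.62 rad (value of joint lever between 1.52 and 1.62 rad and contact force between lever and collar_tall above 4 N and contact force between the fingers and grip above 2 N and value of joint catch above 1.2 rad and horizontal distance between collar_tall_center and post_top below 0.006 m and z of collar_tall_center in the frame of press between 0.04 and 0.048 m and angle between collar_tall_center's own z axis and vertical below 0.1 rad); the arm keeps its last pose, push and grip.
It fails at once if the lever is pulled (past 0.3 rad) while the catch is not flipped back (value of joint lever above 0.3 rad and value of joint catch below 0.9 rad).
It fails at once if the thin collar or a bystander is moved by more than 30 mm (distance of any of collar_thin_center, jar, ramekin, bowl, whisk, scraper, canister from where it was at the start of the episode above 0.03 m).
It also fails if it takes over 72 s, if anything falls off the work surface, if the arm or the gripper's body presses on something with over 40 N, if the wrist force passes 120 N, or if a joint passes its speed limit or range.

ROBOT

A 6-joint arm with a two-finger parallel gripper is mounted at the origin on the work surface. World frame = base frame: x ahead of the robot, y to its left, z up, the work surface at z = 0. Lengths are in m, angles in rad, forces in N, time in s.
With the tool pointing down it reaches from about 0.25 to 0.8 m from the base axis. Payload 3.9 kg.
Tool frame: the origin (TCP) lies at the very end of the fingers, on their centre line; the grasp point (between the pads) lies 19 mm behind it; z points along the fingers, y is the line along which they close (so a half turn about z gives the same grasp; the last joint's range is limited). The gripper opens to 85 mm and grips with 20 to 120 N. Pads are 22 mm wide; open, the fingers measure 114 mm over their backs; the gripper's body (76 mm by 85 mm) begins 54 mm behind the grasp point. The pads swing forward as they close: fully open they stand 13 mm farther back than shut.
Start: joints at [1.277, 0.26, -0.138, 1.173, 0, 1.571], TCP at [0.152, 0.502, 0.231] pointing down, gripper open.
Joint ranges: [-2.78, 2.78], [-0.83, 1.72], [-1.28, 1.37], [-1.9, 2.12], [-1.57, 1.48], [-3.14, 3.14]. Speed limits (rad/s): [2.57, 2.57, 3.14, 3.14, 3.14, 3.14].

INTERFACE

Orientations are given as a unit quaternion [x, y, z, w].
In Python, from station import observe, get_image, order gives the robot as it stands.
- The arm moves only by the shell command python3 -m pendant 'ROWS' [FORCE]. ROWS is JSON, a list of rows, each a list of 7 numbers: the shift along the tool's x, y, z in cm, then the turn, a rotation vector about the tool's x, y, z in rad, then the finger opening in cm, from 0 to 8.54. In form: [[tx, ty, tz, wx, wy, wz, hand], ...]. A call has exactly 10 rows; each row is the pose to reach, as a shift and turn from the pose commanded when the call began, along the tool's axes at that moment; what a row does not reach only later rows make up. A row lasts 1/10 s, in which the tool goes at most 50 mm and 8.59 degrees, less where a joint would pass 70% of its speed; a pose out of reach is approached as far as the arm can. A call with a gripper value outside its range is refused whole. The fingers move at their own pace and stop on an object; FORCE is the grip in N (left out, the last holds). Time passes only in rows, so rows that repeat a pose let the fingers close, or fill a call up. It gives the time, the measured TCP pose, the force, the opening and the grip force at its end, in the units of the state.
- observe(): the state, without advancing time (a new reading comes with each control period).
- get_image(name): name is "scene" or "top"; returns a dict with "img" (480x640x3 uint8, red, green, blue), "camera_matrix" (3x3 intrinsics, pixels), "pose" (4x4, takes a point from camera to world coordinates). Camera axes: x right, y up, looking along -z (the intrinsics and any distortion apply to the point x, -y, -z); pixel columns grow to the right and rows downward; lengths in m; the calibration is good to about 2 mm. A picture is of the moment at which its call begins. There is no depth.
- order.finish_job(): hands the job in; it is judged then, once.
The state is a dict: "time_s": time; "qpos": joint angles; "qvel": joint speeds; "joint_efforts": joint torques, N m; "position": TCP position; "tcp_rot": TCP orientation; "ft_force": force on the tool from outside, world axes, zero at the start; "wrist_torque": the same for the moment, N m; "grip_width": finger opening in m; "gripper_force": force on a finger pad.
Only numpy, scipy, OpenCV 4.12 (cv2) and the standard library are available. Lean on these libraries where they do the work, as an engineer would, in place of code of your own. Each camera call takes 0.05 s, during which the arm holds its last target. There are 200 camera calls.

## Working session

There is one attempt and no reset: what is moved stays moved. The work goes in short steps, Python scripts to look and compute and a shell command to move; the robot and the scene stay as the last step left them, time stands still between calls to the robot, and variables do not carry over. Pictures are saved under pics/ and viewed, at most 10 in all, crops included, and the job is handed in when it is done.

```bash
ls; mkdir -p pics
cat > h.py <<'E'
import numpy as np, cv2
from station import observe, get_image, order
def snap(n,f):
    d=get_image(n); cv2.imwrite(f'pics/{f}.png',d['img'][:,:,::-1]); np.savez(f'pics/{f}.npz',K=d['camera_matrix'],P=d['pose'],img=d['img']); return d
def load(f):
    d=np.load(f'pics/{f}.npz'); return d['K'],d['P'],d['img']
def ray(K,P,u,v):
    c=np.linalg.inv(K)@[u,v,1]; return P[:3,3],P[:3,:3]@[c[0],-c[1],-c[2]]
def atz(f,u,v,z):
    K,P,_=load(f); o,r=ray(K,P,u,v); return o+r*(z-o[2])/r[2]
def proj(f,p):
    K,P,_=load(f); c=P[:3,:3].T@(np.array(p)-P[:3,3]); q=K@[c[0],-c[1],-c[2]]; return q[:2]/q[2]
def tri(f1,u1,f2,u2):
    A=[];b=[]
    M=np.zeros((3,3));w=np.zeros(3)
    for f,u in((f1,u1),(f2,u2)):
        K,P,_=load(f);o,r=ray(K,P,*u);r=r/np.linalg.norm(r);Q=np.eye(3)-np.outer(r,r);M+=Q;w+=Q@o
    return np.linalg.solve(M,w)
E
python3 - <<'E'
from h import *
np.set_printoptions(precision=3,suppress=True)
for n in('scene','top'):
    d=snap(n,n+'0'); print(d['pose'],d['camera_matrix'],[k for k in d])
print(observe())
E
```

```text
pics
[[ 0.768 -0.352  0.535  1.393]
 [ 0.64   0.443 -0.628 -0.974]
 [-0.016  0.824  0.566  1.052]
 [ 0.     0.     0.     1.   ]] [[547.439   0.    311.71 ]
 [  0.    547.439 238.283]
 [  0.      0.      1.   ]] ['img', 'camera_matrix', 'pose']
[[-0.002  0.995 -0.096  0.419]
 [-1.    -0.002 -0.003 -0.036]
 [-0.003  0.096  0.995  1.931]
 [ 0.     0.     0.     1.   ]] [[590.701   0.    321.628]
 [  0.    590.701 248.265]
 [  0.      0.      1.   ]] ['img', 'camera_matrix', 'pose']
{'time_s': 0.1, 'qpos': array([ 1.277,  0.261, -0.139,  1.173,  0.   ,  1.571]), 'qvel': array([-0.   , -0.002,  0.003,  0.   , -0.001,  0.001]), 'joint_efforts': array([ -0.   , -40.651,  25.453,   0.01 ,  -0.   ,  -0.   ]), 'position': array([0.152, 0.502, 0.231]), 'tcp_rot': array([ 0.146,  0.989, -0.001, -0.   ]), 'ft_force': array([0.156, 0.274, 0.218]), 'wrist_torque': array([-0.042, -0.   ,  0.042]), 'gripper_force': 0.0, 'grip_width': 0.08527025075491829}
```

View pics/scene0.png

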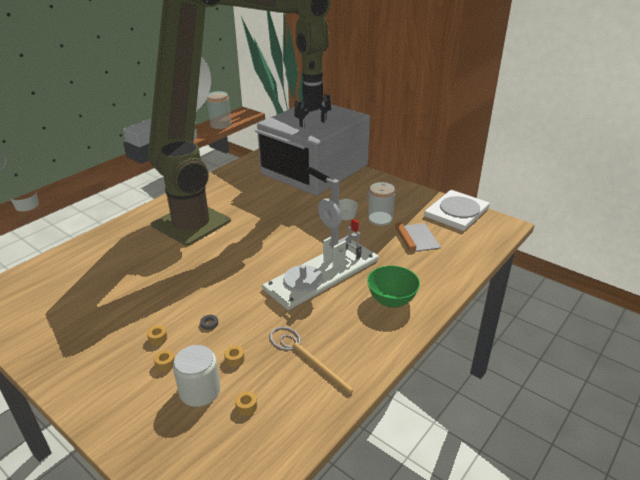

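View pics/top0.png

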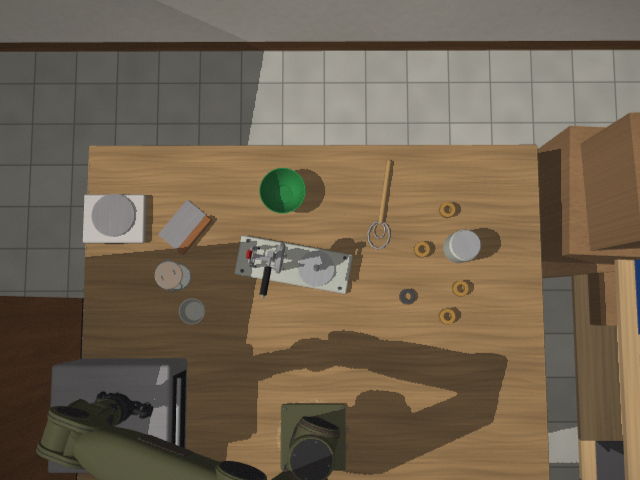

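The scene shows the press centrally, with post, lever and red tab. In the top view there are four brass rings, at (448,210), (423,249), (460,288) and (448,316), plus the dark thin collar at (408,296). The robot's left is +y, which is towards smaller u, so the ring at (423,249) fits. I'll confirm it in a crop and measure.

Run:
```python
from h import *
np.set_printoptions(precision=4,suppress=True)
K,P,im=load('top0')
hsv=cv2.cvtColor(im,cv2.COLOR_RGB2HSV)
for (u,v) in [(448,210),(423,249),(460,288),(448,316)]:
    s=hsv[v-14:v+15,u-14:u+15].astype(int)
    m=((s[...,1]>165)).astype(np.uint8)
    ys,xs=np.nonzero(m); c=(xs.min()+xs.max())/2+u-14,(ys.min()+ys.max())/2+v-14
    print((u,v),m.sum(),xs.min(),xs.max(),ys.min(),ys.max(),c,atz('top0',*c,.028))
a=cv2.resize(im[190:335,385:490],None,fx=4,fy=4,interpolation=cv2.INTER_CUBIC)
b=cv2.resize(im[225:305,225:360],None,fx=2.8,fy=2.8,interpolation=cv2.INTER_CUBIC)
_,_,i2=load('scene0')
c=cv2.resize(i2[165:310,255:385],None,fx=2.8,fy=2.4,interpolation=cv2.INTER_CUBIC)
o=np.zeros((600,800,3),np.uint8); o[:580,:420]=a; o[:224,420:798]=b; o[230:230+348,420:784]=c
cv2.imwrite('pics/c1.png',o[:,:,::-1])
```

```text
Traceback (most recent call last):
ValueError: zero-size array to reduction operation minimum which has no identity
```

Run:
```python
from h import *
np.set_printoptions(precision=4,suppress=True)
K,P,im=load('top0')
lab=cv2.cvtColor(im,cv2.COLOR_RGB2HSV).astype(int)
print(lab[249,414:434].tolist())
a=cv2.resize(im[190:335,385:490],None,fx=4,fy=4,interpolation=cv2.INTER_CUBIC)
b=cv2.resize(im[225:305,225:360],None,fx=2.8,fy=2.8,interpolation=cv2.INTER_CUBIC)
_,_,i2=load('scene0')
c=cv2.resize(i2[165:310,255:385],None,fx=2.8,fy=2.4,interpolation=cv2.INTER_CUBIC)
o=np.zeros((600,800,3),np.uint8); o[:580,:420]=a; o[:224,420:798]=b; o[230:230+348,420:784]=c
cv2.imwrite('pics/c1.png',o[:,:,::-1])
```

```text
[[18, 153, 143], [18, 156, 167], [18, 152, 169], [18, 155, 166], [18, 139, 108], [17, 113, 90], [16, 107, 88], [15, 112, 89], [17, 113, 88], [17, 113, 86], [17, 114, 132], [17, 147, 127], [18, 156, 155], [18, 155, 160], [18, 158, 157], [18, 154, 142], [17, 122, 96], [15, 110, 86], [16, 116, 86], [16, 108, 87]]
```

View pics/c1.png

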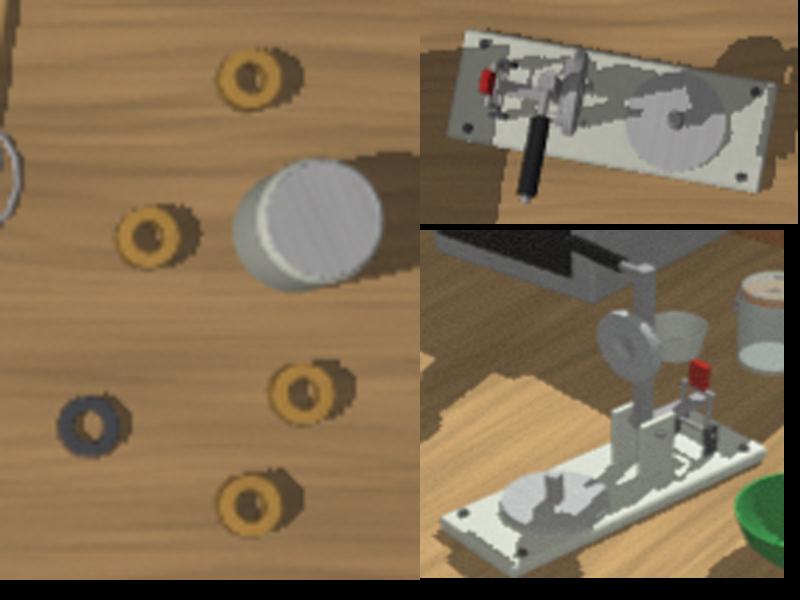

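Crop: the leftmost brass ring is at crop (149,237), i.e. pixel (422,249). It is clearly left of the other three, and the dark thin collar lies further left at (407,296). So the ring at (422,249) is the one meant. Next I fit its centre and the press pose.

```bash
cat > m.py <<'E'
from h import *
from scipy.optimize import least_squares
np.set_printoptions(precision=4,suppress=True)
_,_,im=load('top0'); _,_,i2=load('scene0')
def cen(im,box,f):
    x0,y0,x1,y1=box; s=cv2.cvtColor(im[y0:y1,x0:x1],cv2.COLOR_RGB2HSV).astype(int)
    m=f(s).astype(np.uint8); n,l,st,c=cv2.connectedComponentsWithStats(m); k=1+np.argmax(st[1:,4]); return np.array([x0,y0])+c[k],st[k]
brass=lambda s:(s[...,1]>138)&(s[...,2]>120)
c,st=cen(im,(408,235,436,264),brass); 
bx=np.array([408+st[0]+(st[2]-1)/2,235+st[1]+(st[3]-1)/2]); print('ring',c,st,bx,atz('top0',*bx,.028))
red=lambda s:((s[...,0]<8)|(s[...,0]>172))&(s[...,1]>150)
rt,a=cen(im,(235,240,262,270),red); rs,b=cen(i2,(340,210,370,240),red); print(rt,a,rs,b)
print('tab tri',tri('top0',rt,'scene0',rs))
T=lambda x,y:(225+(x-420+.5)/2.8-.5,225+(y+.5)/2.8-.5)
S=lambda x,y:(255+(x-420+.5)/2.8-.5,165+(y-230+.5)/2.4-.5)
obs=[('top0',(0,0,.068),T(677,119)),('top0',(0,0,.030),T(676,122)),('scene0',(0,0,.068),S(555,478)),('scene0',(0,0,.03),S(554,503)),
 ('top0',(0,.2,.130),rt),('scene0',(0,.2,.126),rs),('top0',(-.115,.125,.300),T(526,198)),]
cor=[atz('top0',*T(x,y),.02) for x,y in((465,30),(776,83),(758,190),(448,136))]
print('slab',np.array(cor),[np.linalg.norm(cor[i]-cor[i-1]) for i in range(4)])
def W(p,q):
    c,s=np.cos(p[2]),np.sin(p[2]); return [p[0]+c*q[0]-s*q[1],p[1]+s*q[0]+c*q[1],q[2]]
res=lambda p:np.concatenate([proj(f,W(p,q))-o for f,q,o in obs])
d=cor[0]+cor[3]-cor[1]-cor[2]; y0=np.arctan2(d[1],d[0])-np.pi/2
t=atz('top0',*T(677,119),.068)
r=least_squares(res,[t[0],t[1],y0],loss='soft_l1'); print('slabyaw',y0,'post raw',t,'fit',r.x); print(r.fun.reshape(-1,2))
for q in((0,.2,.126),(0,.125,.085),(-.075,.125,.3),(-.075,-.09,.085)): print(q,np.array(W(r.x,q)))
E
python3 m.py
```

```text
ring [421.2394 249.0493] [  6   7  16  15 142] [421.5 249. ] [ 0.5983 -0.3526  0.028 ]
[248.3889 253.6944] [11 10  6  8 36] [354.4133 224.52  ] [11  9  8 12 75]
tab tri [0.5746 0.1939 0.1264]
slab [[ 0.6447  0.2339  0.02  ]
 [ 0.5821 -0.1276  0.02  ]
 [ 0.4584 -0.106   0.02  ]
 [ 0.5214  0.2521  0.02  ]] [np.float64(0.12472304018280736), np.float64(0.36680977826223804), np.float64(0.1255561594981273), np.float64(0.36362497041369163)]
slabyaw -0.17270964976548142 post raw [ 0.5375 -0.0133  0.068 ] fit [ 0.5374 -0.0116 -0.1837]
[[-0.5505  0.0243]
 [-0.0412 -0.2963]
 [ 0.1002 -1.5532]
 [ 0.7712 -1.878 ]
 [ 3.0205  0.4245]
 [-1.4509  1.2163]
 [ 0.063  -0.7392]]
(0, 0.2, 0.126) [0.5739 0.185  0.126 ]
(0, 0.125, 0.085) [0.5602 0.1113 0.085 ]
(-0.075, 0.125, 0.3) [0.4865 0.125  0.3   ]
(-0.075, -0.09, 0.085) [ 0.4472 -0.0864  0.085 ]
```

```bash
cat >> h.py <<'E'
from scipy.spatial.transform import Rotation as Ro
def goto(p,yaw=None,R=None):
    """shift (cm) and rotvec from the present pose; yaw = world angle of the tool's y, tool down"""
    s=observe(); R0=Ro.from_quat(s['tcp_rot'])
    if R is None:
        c,t=np.cos(yaw),np.sin(yaw); y=np.array([c,t,0]); z=np.array([0,0,-1.]); R=Ro.from_matrix(np.array([np.cross(y,z),y,z]).T)
    print('t',s['time_s'],'shift cm',np.round(R0.inv().apply(np.array(p)-s['position'])*100,2),'turn',np.round((R0.inv()*R).as_rotvec(),3))
E
python3 - <<'E'
from h import *
goto([.598,-.353,.43],-.175); goto([.598,-.353,.09],-.175)
E
```

```text
t 0.1 shift cm [-67.46 -68.94 -19.82] turn [-1.000e-03  1.000e-03  1.452e+00]
t 0.1 shift cm [-67.46 -68.88  14.18] turn [-1.000e-03  1.000e-03  1.452e+00]
```

```bash
python3 -m pendant '[[0,0,-5,0,0,0,8.5],[0,0,-10,0,0,0,8.5],[0,0,-15,0,0,0.1,8.5],[0,0,-20,0,0,0.2,8.5],[-3.4,-3.4,-20,0,0,0.3,8.5],[-6.8,-6.9,-20,0,0,0.45,8.5],[-10.3,-10.3,-20,0,0,0.6,8.5],[-13.7,-13.8,-20,0,0,0.75,8.5],[-17.1,-17.3,-20,0,0,0.9,8.5],[-20.5,-20.7,-20,0,0,1.05,8.5]]' 60
python3 - <<'E'
from h import *
goto([.598,-.353,.43],-.175)
E
```

```text
time_s: 1.1
position: [0.2885, 0.2431, 0.4311]
tcp_rot: [0.625, 0.781, -0.0, 0.0]
ft_force: [0.4, 0.8, 0.1]
grip_width: 0.0851
gripper_force: 0.0
t 1.1 shift cm [-64.95  17.1    0.12] turn [-0.     0.     0.397]
```

```bash
python3 -m pendant '[[-4.8,1.3,0,0,0,0.05,8.5],[-9.6,2.5,0,0,0,0.1,8.5],[-14.4,3.8,0,0,0,0.15,8.5],[-19.2,5,0,0,0,0.2,8.5],[-24,6.3,0,0,0,0.25,8.5],[-28.8,7.6,0,0,0,0.3,8.5],[-33.6,8.8,0,0,0,0.35,8.5],[-38.4,10.1,0,0,0,0.397,8.5],[-43.2,11.3,0,0,0,0.397,8.5],[-48,12.6,0,0,0,0.397,8.5]]'
python3 - <<'E'
from h import *
goto([.598,-.353,.12],-.175)
E
```

```text
time_s: 2.1
position: [0.5194, -0.1964, 0.4309]
tcp_rot: [0.765, 0.644, -0.0, -0.0]
ft_force: [1.1, 0.7, -0.4]
grip_width: 0.0847
gripper_force: 0.0
t 2.1 shift cm [-14.11  10.42  31.08] turn [-0.    -0.     0.004]
```

```bash
python3 -m pendant '[[-4,3,1,0,0,0,8.5],[-8,6,2,0,0,0,8.5],[-12,9,4,0,0,0,8.5],[-14.1,10.4,8.5,0,0,0,8.5],[-14.1,10.4,13,0,0,0,8.5],[-14.1,10.4,18,0,0,0,8.5],[-14.1,10.4,23,0,0,0,8.5],[-14.1,10.4,27,0,0,0,8.5],[-14.1,10.4,30,0,0,0,8.5],[-14.1,10.4,31,0,0,0,8.5]]'
python3 - <<'E'
from h import *
snap('scene','s1'); s=observe(); print(s['position']); goto([.598,-.353,.01],-.175)
_,_,im=load('s1')
K,P,_=load('s1')
p=proj('s1',[.598,-.353,.05]).astype(int);print(p)
cv2.imwrite('pics/c2.png',cv2.resize(im[p[1]-75:p[1]+75,p[0]-80:p[0]+80],None,fx=4,fy=4,interpolation=cv2.INTER_CUBIC)[:,:,::-1])
for z in(.0,.028): print(proj('s1',[.598,-.353,z]))
E
```

```text
time_s: 3.1
position: [0.5948, -0.3492, 0.1163]
tcp_rot: [0.765, 0.644, -0.001, -0.004]
ft_force: [-0.5, -0.4, 0.3]
grip_width: 0.085
gripper_force: 0.0
[ 0.59525816 -0.34945302  0.1167367 ]
t 3.15 shift cm [-0.33  0.41 10.67] turn [-0.007 -0.003  0.005]
[233 345]
[235.31720882 359.46238103]
[234.27587695 351.77300567]
```

View pics/c2.png

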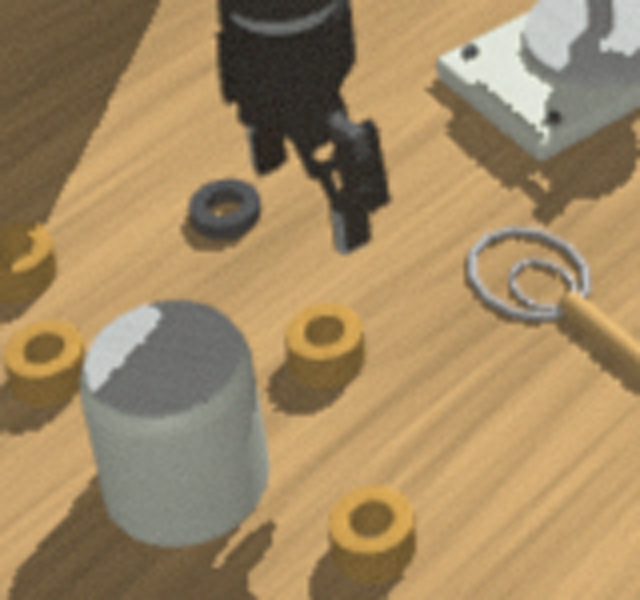

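The crop shows the gripper above the leftmost brass ring. Its top centre is at pixel (233.6,352.9) against (234.3,351.8) predicted, which agrees within 3 mm. Going down to grasp.

```bash
python3 -m pendant '[[0,0,2,0,0,0,8.5],[-0.1,0.1,4,0,0,0,8.5],[-0.1,0.1,6,0,0,0,8.5],[-0.1,0.1,7.5,0,0,0,8.5],[-0.1,0.1,9,0,0,0,8.5],[-0.1,0.1,10,0,0,0,8.5],[-0.1,0.1,10.5,0,0,0,8.5],[-0.1,0.1,10.7,0,0,0,8.5],[-0.1,0.1,10.7,0,0,0,8.5],[-0.1,0.1,10.7,0,0,0,8.5]]'
python3 - <<'E'
from h import *
goto([.598,-.353,.01],-.175)
E
```

```text
time_s: 4.15
position: [0.5991, -0.3524, 0.0152]
tcp_rot: [0.765, 0.645, 0.0, 0.001]
ft_force: [0.1, 0.0, 0.9]
grip_width: 0.0853
gripper_force: 0.0
t 4.15 shift cm [-0.08 -0.1   0.52] turn [0.001 0.    0.005]
```

```bash
python3 -m pendant '[[0,0,0.5,0,0,0,8.5],[0,0,0.6,0,0,0,8.5],[0,0,0.6,0,0,0,8.5],[0,0,0.6,0,0,0,4],[0,0,0.6,0,0,0,4],[0,0,0.6,0,0,0,4],[0,0,0.6,0,0,0,4],[0,0,0.6,0,0,0,4],[0,0,0.6,0,0,0,4],[0,0,0.6,0,0,0,4]]' 60
```

```text
time_s: 5.15
position: [0.5987, -0.3522, 0.009]
tcp_rot: [0.765, 0.644, 0.0, 0.0]
ft_force: [-2.0, 0.3, 5.4]
grip_width: 0.0476
gripper_force: 62.9
```

Run:
```python
from h import *
print(observe()['grip_width'],observe()['position']); goto([.5375,-.012,.20],-.175)
```

```text
0.0475619349383406 [ 0.59872106 -0.35222783  0.00895418]
t 5.15 shift cm [ 32.49 -11.78 -19.12] turn [0.001 0.    0.005]
```

```bash
python3 -m pendant '[[0,0,-2,0,0,0,4],[0,0,-5,0,0,0,4],[0,0,-9,0,0,0,4],[3,-1,-12.5,0,0,0,4],[7.5,-2.7,-13.5,0,0,0,4],[12,-4.4,-13.5,0,0,0,4],[16.5,-6,-13.5,0,0,0,4],[21,-7.6,-13.5,0,0,0,4],[25.5,-9.2,-13.5,0,0,0,4],[29,-10.5,-13.5,0,0,0,4]]'
python3 -m pendant '[[31,-11.3,-13.5,0,0,0,4],[31,-11.3,-13.5,0,0,0,4],[31,-11.3,-13.5,0,0,0,4],[31,-11.3,-13.5,0,0,0,4],[31,-11.3,-13.5,0,0,0,4],[31,-11.3,-13.5,0,0,0,4],[31,-11.3,-13.5,0,0,0,4],[31,-11.3,-13.5,0,0,0,4],[31,-11.3,-13.5,0,0,0,4],[31,-11.3,-13.5,0,0,0,4]]' --help 2>&1 | tail -3
python3 - <<'E'
from h import *
print(observe()['grip_width']); goto([.5375,-.012,.13],-.175)
E
```

```text
time_s: 6.15
position: [0.5423, -0.0458, 0.1422]
tcp_rot: [0.764, 0.645, -0.001, -0.001]
ft_force: [1.0, 1.1, -3.6]
grip_width: 0.0478
gripper_force: 63.1
invalid input: not JSON, or not a number
0.04783013528143813
t 6.15 shift cm [ 3.25 -1.04  1.22] turn [-0.003 -0.001  0.006]
```

```bash
python3 -m pendant '[[1.7,-0.5,1,0,0,0,4],[3.3,-1.1,1.4,0,0,0,4],[3.3,-1.1,1.4,0,0,0,4],[3.3,-1.1,1.4,0,0,0,4],[3.3,-1.1,1.4,0,0,0,4],[3.3,-1.1,1.4,0,0,0,4],[3.3,-1.1,1.4,0,0,0,4],[3.3,-1.1,1.4,0,0,0,4],[3.3,-1.1,1.4,0,0,0,4],[3.3,-1.1,1.4,0,0,0,4]]'
python3 - <<'E'
from h import *
snap('scene','s2'); s=observe(); print(s['position'],s['grip_width'],s['wrist_torque'])
_,_,im=load('s2')
p=proj('s2',[.5375,-.012,.08]).astype(int);print(p)
cv2.imwrite('pics/c3.png',cv2.resize(im[p[1]-55:p[1]+45,p[0]-65:p[0]+65],None,fx=6,fy=6,interpolation=cv2.INTER_CUBIC)[:,:,::-1])
for z in(.0,.03,.068,.12,.15): print(z,proj('s2',[.5375,-.012,z]))
E
```

```text
time_s: 7.15
position: [0.5389, -0.0142, 0.1294]
tcp_rot: [0.765, 0.644, 0.0, 0.0]
ft_force: [-0.6, 0.6, -3.8]
grip_width: 0.0477
gripper_force: 63.1
[ 0.53891119 -0.01416509  0.12934369] 0.04796169012659591 [-0.04539849  0.01689537  0.00346256]
[302 263]
0.0 [303.48536099 284.44206091]
0.03 [303.2426302  276.65929076]
0.068 [302.92785732 266.56660711]
0.12 [302.48330257 252.31267788]
0.15 [302.21925426 243.84639546]
```

View pics/c3.png

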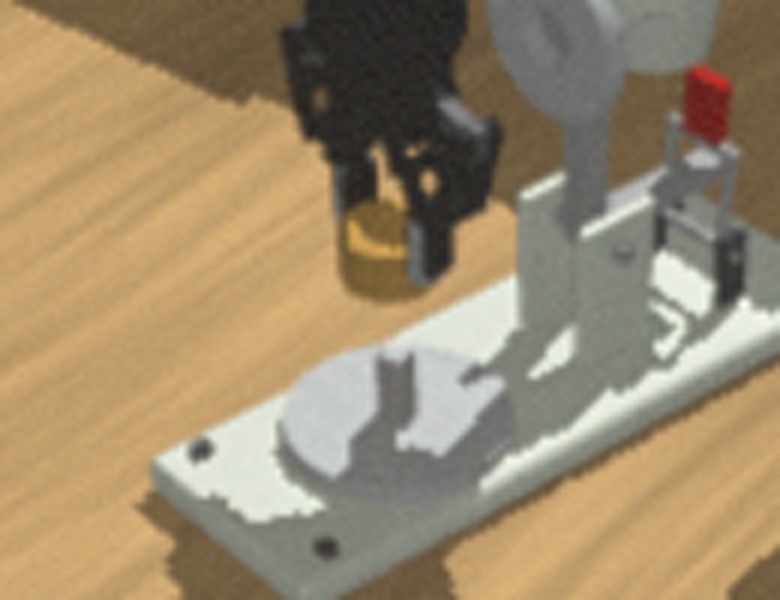

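The collar hangs level in the fingers, with its bottom centre near pixel (301.5,252.8). The post top is at (302.6,267.3). Relative to the post the collar is about 1 mm off, so I shift it slightly and go down.

```bash
python3 - <<'E'
from h import *
goto([.5395,-.0133,.065],-.175)
E
python3 -m pendant '[[0.1,0.05,1.5,0,0,0,4],[0.1,0.05,3,0,0,0,4],[0.1,0.05,4,0,0,0,4],[0.1,0.05,4.7,0,0,0,4],[0.1,0.05,5.2,0,0,0,4],[0.1,0.05,5.6,0,0,0,4],[0.1,0.05,5.9,0,0,0,4],[0.1,0.05,6.2,0,0,0,4],[0.1,0.05,6.5,0,0,0,4],[0.1,0.05,6.5,0,0,0,4]]'
python3 - <<'E'
from h import *
s=observe();print(s['wrist_torque']);goto([.5395,-.0133,.04],-.175)
E
```

```text
t 7.2 shift cm [0.1  0.04 6.43] turn [ 0.    -0.     0.005]
time_s: 8.2
position: [0.5379, -0.0113, 0.0641]
tcp_rot: [0.764, 0.645, 0.0, -0.002]
ft_force: [-2.5, 4.9, -3.0]
grip_width: 0.0477
gripper_force: 63.2
[ 1.03442678  0.58828841 -0.00323247]
t 8.2 shift cm [-0.17  0.19  2.41] turn [-0.003 -0.004  0.006]
```

The collar is over the post, with the post pressing sideways at about 5 N. I give way in that direction and go on down.

```bash
python3 -m pendant '[[0.1,-0.1,0,0,0,0,4],[0.2,-0.15,0,0,0,0,4],[0.3,-0.2,0,0,0,0,4],[0.3,-0.2,0,0,0,0,4],[0.3,-0.2,0.5,0,0,0,4],[0.3,-0.2,1,0,0,0,4],[0.3,-0.2,1.4,0,0,0,4],[0.3,-0.2,1.7,0,0,0,4],[0.3,-0.2,1.9,0,0,0,4],[0.3,-0.2,1.9,0,0,0,4]]'
python3 - <<'E'
from h import *
s=observe();print(s['wrist_torque']);goto([.5375,-.011,.04],-.175)
E
```

```text
time_s: 9.2
position: [0.5379, -0.0099, 0.0449]
tcp_rot: [0.765, 0.645, -0.0, -0.0]
ft_force: [0.4, -0.7, -3.8]
grip_width: 0.0476
gripper_force: 63.1
[-0.01988709  0.02641559 -0.04144835]
t 9.2 shift cm [-0.11 -0.02  0.49] turn [-0.     0.     0.005]
```

```bash
python3 -m pendant '[[0,0,0.3,0,0,0,4],[0,0,0.5,0,0,0,4],[0,0,0.6,0,0,0,4],[0,0,0.65,0,0,0,4],[0,0,0.65,0,0,0,4],[0,0,0.65,0,0,0,6.6],[0,0,0.65,0,0,0,6.6],[0,0,0.65,0,0,0,6.6],[0,0,0.65,0,0,0,6.6],[0,0,0.65,0,0,0,6.6]]'
python3 - <<'E'
from h import *
snap('scene','s3'); s=observe(); print(s['position'],s['grip_width'])
goto([.5379,-.0099,.14],-.175)
E
```

```text
time_s: 10.2
position: [0.5383, -0.0099, 0.039]
tcp_rot: [0.765, 0.645, 0.0, 0.0]
ft_force: [0.5, 0.9, 0.5]
grip_width: 0.0657
gripper_force: 0.0
[ 0.53820039 -0.00988375  0.03889612] 0.065839589331908
t 10.25 shift cm [-1.000e-02 -3.000e-02 -1.011e+01] turn [ 0.    -0.     0.005]
```

```bash
python3 -m pendant '[[0,0,-1,0,0,0,6.6],[0,0,-3,0,0,0,6.6],[0,0,-6,0,0,0,6.6],[0,0,-10,0,0,0,6.6],[0,0,-15,0,0,0,6.6],[0,0,-20,0,0,0,6.6],[0,0,-25,0,0,0,6.6],[0,0,-29,0,0,0,6.6],[0,0,-32,0,0,0,6.6],[0,0,-33,0,0,0,6.6]]' 20
python3 - <<'E'
from h import *
for f,n in(('top','t4'),('scene','s4')): snap(f,n)
s=observe();print(s['qpos'].round(3))
goto([.574,.192,.37],-.177)
for z in(.3,.4,.45,.5,.55): print(z,proj('s4',[.538,-.0105,z]))
_,_,a=load('t4');_,_,b=load('s4')
o=np.zeros((600,800,3),np.uint8)
o[:300,:400]=cv2.resize(b[0:300,140:540],(400,300)); 
o[:300,400:]=cv2.resize(a[200:350,220:420],(400,300),interpolation=cv2.INTER_CUBIC)
o[300:,:400]=cv2.resize(b[230:305,250:350],(400,300),interpolation=cv2.INTER_CUBIC)
o[300:,400:]=cv2.resize(b[195:270,310:410],(400,300),interpolation=cv2.INTER_CUBIC)
cv2.imwrite('pics/c4.png',o[:,:,::-1])
E
```

```text
time_s: 11.25
position: [0.5391, -0.0099, 0.3733]
tcp_rot: [0.765, 0.644, 0.003, 0.002]
ft_force: [0.9, 0.3, 0.2]
grip_width: 0.066
gripper_force: 0.0
[-0.018  0.267  0.23   1.531 -0.     1.722]
t 11.35 shift cm [20.49  0.06  0.05] turn [ 0.003 -0.001  0.007]
0.3 [301.30842021 198.45216154]
0.4 [300.29514496 165.32264651]
0.45 [299.75783614 147.75507977]
0.5 [299.19839539 129.46389879]
0.55 [298.6154265  110.40345454]
```

View pics/c4.png

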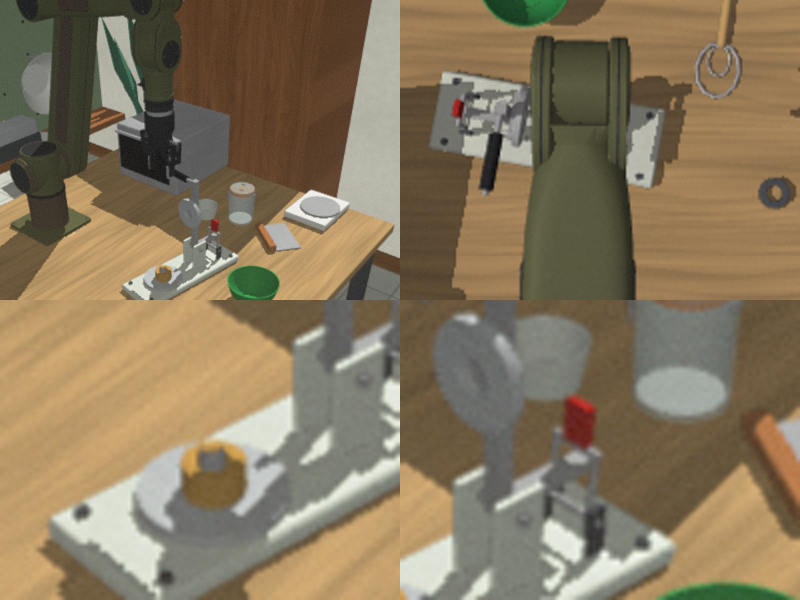

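The collar is seated flat round the post (bottom-left panel), and the lever and catch are both up. The wrist joint sits about 0.3 m above the TCP, so it stays clear of the lever grip. On to the catch tab.

```bash
python3 -m pendant '[[5,0,0,0,0,0,6],[10,0,0,0,0,0,6],[15,0,0,0,0,0,6],[19,0,0,0,0,0,6],[20.5,0,1,0,0,0,6],[20.5,0,5,0,0,0,6],[20.5,0,9,0,0,0,6],[20.5,0,13,0,0,0,6],[20.5,0,16,0,0,0,6],[20.5,0,17,0,0,0,6]]'
python3 - <<'E'
from h import *
goto([.574,.192,.113],-.177)
snap('scene','s5'); _,_,b=load('s5')
cv2.imwrite('pics/c5.png',cv2.resize(b[90:290,250:450],(600,600),interpolation=cv2.INTER_CUBIC)[:,:,::-1])
E
```

```text
time_s: 12.35
position: [0.5687, 0.1903, 0.193]
tcp_rot: [0.765, 0.644, -0.005, -0.002]
ft_force: [0.3, 0.4, 0.1]
grip_width: 0.06
gripper_force: 0.0
t 12.35 shift cm [0.3  0.56 7.99] turn [-0.009  0.005  0.006]
```

View pics/c5.png

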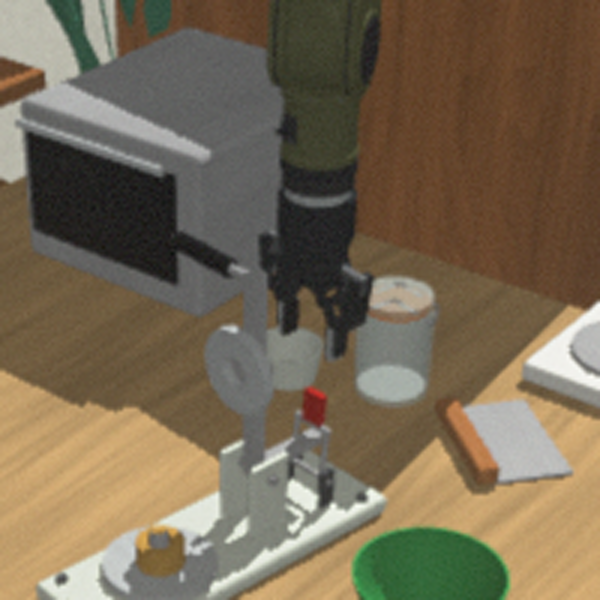

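The open fingers straddle the red tab at crop (315,407), and the gripper clears the lever. I go down and close.

```bash
python3 -m pendant '[[0,0,2,0,0,0,6],[0.1,0.1,4,0,0,0,6],[0.1,0.1,6,0,0,0,6],[0.1,0.1,7,0,0,0,6],[0.1,0.1,7.5,0,0,0,6],[0.1,0.1,7.5,0,0,0,6],[0.1,0.1,7.5,0,0,0,6],[0.1,0.1,7.5,0,0,0,6],[0.1,0.1,7.5,0,0,0,6],[0.1,0.1,7.5,0,0,0,6]]'
python3 - <<'E'
from h import *
goto([.574,.192,.113],-.177)
E
```

```text
time_s: 13.4
position: [0.5742, 0.1931, 0.1244]
tcp_rot: [0.765, 0.645, 0.0, 0.0]
ft_force: [0.1, -0.8, -0.2]
grip_width: 0.0603
gripper_force: 0.0
t 13.4 shift cm [-0.11 -0.01  1.14] turn [ 0.001 -0.     0.007]
```

```bash
python3 -m pendant '[[0,0,0.5,0,0,0,6],[0,0,1,0,0,0,6],[0,0,1.1,0,0,0,6],[0,0,1.1,0,0,0,1.5],[0,0,1.1,0,0,0,1.5],[0,0,1.1,0,0,0,1.5],[0,0,1.1,0,0,0,1.5],[0,0,1.1,0,0,0,1.5],[0,0,1.1,0,0,0,1.5],[0,0,1.1,0,0,0,1.5]]' 20
python3 - <<'E'
from h import *
s=observe(); h=np.array([.5732,.1863,.05]); yh=np.array([.176,.984,0]); g=s['position']+[0,0,.019]-h
a,b=g@yh,g[2]; r=np.hypot(a,b); t0=np.arctan2(a,b); print(g,r,t0,s['wrist_torque'])
for t in np.arange(.15,1.51,.15): print(round(t,2),'tx %.1f tz %.1f'%((r*np.sin(t)-a)*100,(b-r*np.cos(t))*100))
E
```

```text
time_s: 14.4
position: [0.5728, 0.1932, 0.113]
tcp_rot: [0.764, 0.645, -0.0, -0.001]
ft_force: [-4.9, 1.2, 4.1]
grip_width: 0.0253
gripper_force: 21.5
[-0.00038214  0.00690926  0.08198984] 0.08226570876005666 0.08191732448849358 [ 0.25504743  0.96545908 -0.09797093]
0.15 tx 0.6 tz 0.1
0.3 tx 1.8 tz 0.3
0.45 tx 2.9 tz 0.8
0.6 tx 4.0 tz 1.4
0.75 tx 4.9 tz 2.2
0.9 tx 5.8 tz 3.1
1.05 tx 6.5 tz 4.1
1.2 tx 7.0 tz 5.2
1.35 tx 7.4 tz 6.4
1.5 tx 7.5 tz 7.6
```

Tab held at 25 mm. I swing it along the arc.

```bash
python3 -m pendant '[[0.6,0,0.1,0,0,0,1.5],[1.8,0,0.3,0,0,0,1.5],[2.9,0,0.8,0,0,0,1.5],[4,0,1.4,0,0,0,1.5],[4.9,0,2.2,0,0,0,1.5],[5.8,0,3.1,0,0,0,1.5],[6.5,0,4.1,0,0,0,1.5],[7,0,5.2,0,0,0,1.5],[7.4,0,6.4,0,0,0,1.5],[7.4,0,6.7,0,0,0,1.5]]'
python3 - <<'E'
from h import *
snap('scene','s6'); s=observe(); h=np.array([.5732,.1863,.05]); yh=np.array([.176,.984,0]); g=s['position']+[0,0,.019]-h
print(np.arctan2(g@yh,g[2]),np.hypot(g@yh,g[2]),s['grip_width']);_,_,b=load('s6')
cv2.imwrite('pics/c6.png',cv2.resize(b[170:290,300:420],(600,600),interpolation=cv2.INTER_CUBIC)[:,:,::-1])
E
```

```text
time_s: 15.4
position: [0.5861, 0.2673, 0.044]
tcp_rot: [0.764, 0.645, 0.0, -0.001]
ft_force: [-3.8, 4.1, 2.8]
grip_width: 0.0255
gripper_force: 21.1
1.409514309817405 0.08302564576142067 0.025370479306675166
```

View pics/c6.png

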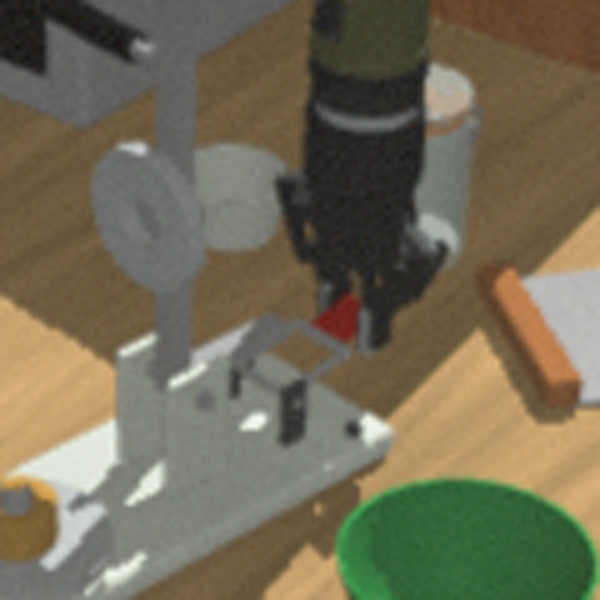

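The catch lies back at about 1.41 rad, with the red tab between the fingers, and the lever is still upright. I let go and rise.

```bash
python3 -m pendant '[[0,0,0,0,0,0,4.6],[0,0,0,0,0,0,4.6],[0,0,0,0,0,0,4.6],[0,0,0,0,0,0,4.6],[0,0,-2,0,0,0,4.6],[0,0,-6,0,0,0,4.6],[0,0,-11,0,0,0,4.6],[0,0,-16,0,0,0,4.6],[0,0,-21,0,0,0,4.6],[0,0,-26,0,0,0,4.6]]'
python3 -m pendant '[[0,0,-5,0,0,0,6],[0,0,-10,0,0,0,6],[0,0,-13,0,0,-0.14,6],[0,0,-13,0,0,-0.28,6],[0,0,-13,0,0,-0.42,6],[0,0,-13,0,0,-0.56,6],[0,0,-13,0,0,-0.7,6],[0,0,-13,0,0,-0.84,6],[0,0,-13,0,0,-0.98,6],[0,0,-13,0,0,-1.12,6]]'
python3 - <<'E'
from h import *
goto([.4862,.1257,.40],1.394); goto([.4862,.1257,.281],1.394)
snap('scene','s7');_,_,b=load('s7')
K=np.array
red=lambda s:((s[...,0]<8)|(s[...,0]>172))&(s[...,1]>150)
s=cv2.cvtColor(b[190:290,310:410],cv2.COLOR_RGB2HSV).astype(int); y,x=np.nonzero(red(s)); print(len(x),x.mean()+310,y.mean()+190)
for t in(1.1,1.3,1.4): print(t,proj('s7',np.array([.5732,.1863,.05])+.076*np.sin(t)*np.array([.176,.984,0])+[0,0,.076*np.cos(t)]))
E
```

```text
time_s: 16.45
position: [0.5864, 0.2656, 0.3085]
tcp_rot: [0.765, 0.644, 0.001, 0.0]
ft_force: [0.7, 0.4, -0.3]
grip_width: 0.046
gripper_force: 0.0
time_s: 17.45
position: [0.5867, 0.2657, 0.4361]
tcp_rot: [0.303, 0.953, 0.0, 0.0]
ft_force: [0.9, -0.1, 0.2]
grip_width: 0.0598
gripper_force: 0.0
t 17.45 shift cm [  0.13 -17.23   3.6 ] turn [ 0.     0.001 -0.439]
t 17.45 shift cm [  0.14 -17.24  15.5 ] turn [ 0.     0.001 -0.439]
54 369.18518518518516 235.9074074074074
1.1 [368.04359973 228.70076653]
1.3 [369.07311496 231.74742672]
1.4 [369.33946793 233.46863268]
```

```bash
python3 -m pendant '[[0,-3,0,0,0,-0.14,6],[0,-7,0,0,0,-0.28,6],[0.1,-11,0.5,0,0,-0.4,6],[0.1,-15,1,0,0,-0.439,6],[0.1,-17,2,0,0,-0.439,6],[0.1,-17.2,2.5,0,0,-0.439,6],[0.1,-17.2,2.5,0,0,-0.439,6],[0.1,-17.2,2.5,0,0,-0.439,6],[0.1,-17.2,2.5,0,0,-0.439,6],[0.1,-17.2,2.5,0,0,-0.439,6]]'
python3 - <<'E'
from h import *
goto([.4862,.1257,.281],1.394)
snap('scene','s8');_,_,b=load('s8'); print(proj('s8',[.4862,.1257,.3]))
cv2.imwrite('pics/c8.png',cv2.resize(b[110:260,230:380],(600,600),interpolation=cv2.INTER_CUBIC)[:,:,::-1])
E
```

```text
time_s: 18.5
position: [0.4864, 0.1274, 0.4107]
tcp_rot: [0.09, 0.996, 0.0, 0.0]
ft_force: [-0.0, -0.0, 0.1]
grip_width: 0.0597
gripper_force: 0.0
t 18.5 shift cm [-1.000e-02 -1.700e-01  1.297e+01] turn [ 0.    -0.    -0.004]
[318.26126868 174.38077252]
```

View pics/c8.png

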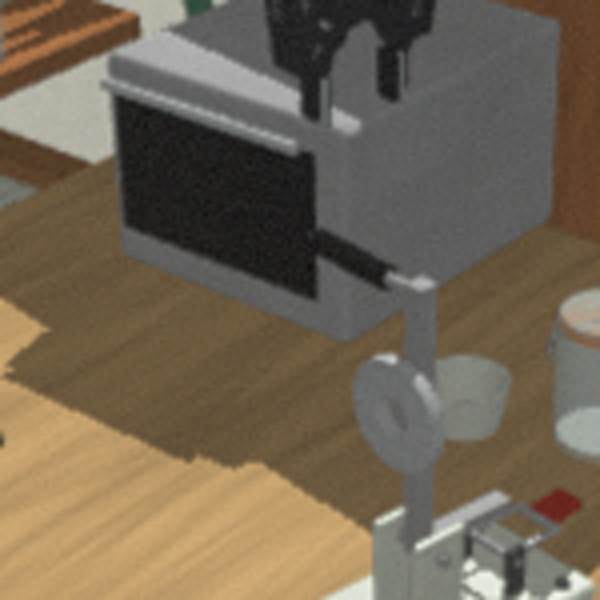

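The grip shows at crop (353,257), exactly where predicted, with the fingers straddling it from above. I go down and grasp it.

```bash
python3 -m pendant '[[0,-0.1,4,0,0,0,6],[0,-0.1,8,0,0,0,6],[0,-0.1,11,0,0,0,6],[0,-0.1,12.5,0,0,0,6],[0,-0.1,13,0,0,0,6],[0,-0.1,13,0,0,0,6],[0,-0.1,13,0,0,0,6],[0,-0.1,13,0,0,0,6],[0,-0.1,13,0,0,0,6],[0,-0.1,13,0,0,0,6]]'
python3 -m pendant '[[0,0,0,0,0,0,1],[0,0,0,0,0,0,1],[0,0,0,0,0,0,1],[0,0,0,0,0,0,1],[0,0,0,0,0,0,1],[0,0,0,0,0,0,1],[0,0,0,0,0,0,1],[0,0,0,0,0,0,1],[0,0,0,0,0,0,1],[0,0,0,0,0,0,1]]' 100
python3 - <<'E'
from h import *
s=observe(); h=np.array([.560,.1125,.085]); yh=np.array([.176,.984,0]); g=s['position']+[0,0,.019]-h
a,b=-(g@yh),g[2]; print(a,b); r=.215; print('y move sign: tool y', Ro.from_quat(s['tcp_rot']).apply([0,1,0]))
for t in np.arange(.15,1.6,.1): print(round(t,2),'-y %.1f tz %.1f'%((r*np.sin(t))*100,(r-r*np.cos(t))*100))
E
```

```text
time_s: 19.55
position: [0.4858, 0.1257, 0.2814]
tcp_rot: [0.091, 0.996, 0.0, 0.001]
ft_force: [0.7, 0.7, 1.0]
grip_width: 0.0599
gripper_force: 0.0
time_s: 20.55
position: [0.4854, 0.1256, 0.2811]
tcp_rot: [0.091, 0.996, 0.0, 0.0]
ft_force: [-1.0, -0.1, 5.5]
grip_width: 0.0173
gripper_force: 97.7
0.00022014277492360642 0.2151011537348378
y move sign: tool y [1.80752028e-01 9.83528692e-01 1.28975502e-04]
0.15 -y 3.2 tz 0.2
0.25 -y 5.3 tz 0.7
0.35 -y 7.4 tz 1.3
0.45 -y 9.4 tz 2.1
0.55 -y 11.2 tz 3.2
0.65 -y 13.0 tz 4.4
0.75 -y 14.7 tz 5.8
0.85 -y 16.2 tz 7.3
0.95 -y 17.5 tz 9.0
1.05 -y 18.6 tz 10.8
1.15 -y 19.6 tz 12.7
1.25 -y 20.4 tz 14.7
1.35 -y 21.0 tz 16.8
1.45 -y 21.3 tz 18.9
1.55 -y 21.5 tz 21.1
```

Gripped, and on the expected lever circle to within 1 mm. I pull along the arc.

```bash
python3 -m pendant '[[0,-1.5,0.05,0,0,0,1],[0,-3.2,0.2,0,0,0,1],[0,-5.3,0.7,0,0,0,1],[0,-7.4,1.3,0,0,0,1],[0,-9.4,2.1,0,0,0,1],[0,-11.2,3.2,0,0,0,1],[0,-13,4.4,0,0,0,1],[0,-14.7,5.8,0,0,0,1],[0,-16.2,7.3,0,0,0,1],[0,-17.5,9,0,0,0,1]]' 120
python3 - <<'E'
from h import *
s=observe(); h=np.array([.560,.1125,.085]); yh=np.array([.176,.984,0]); g=s['position']+[0,0,.019]-h
print(np.arctan2(-(g@yh),g[2]),np.hypot(g@yh,g[2]),s['grip_width'])
E
```

```text
time_s: 21.55
position: [0.454, -0.0473, 0.1905]
tcp_rot: [0.091, 0.996, -0.0, 0.001]
ft_force: [-0.4, 0.0, 2.8]
grip_width: 0.0173
gripper_force: 117.7
0.9550187349649931 0.21553297055957768 0.0172688254195545
```

Remaining from θ=0.95: −y 4.0, z 12.5 cm at level.

```bash
python3 -m pendant '[[0,-1.1,1.8,0,0,0,1],[0,-2.1,3.7,0,0,0,1],[0,-2.9,5.7,0,0,0,1],[0,-3.5,7.8,0,0,0,1],[0,-3.7,9.5,0,0,0,1],[0,-3.9,10.8,0,0,0,1],[0,-4,11.6,0,0,0,1],[0,-4,12.1,0,0,0,1],[0,-4,12.4,0,0,0,1],[0,-4,12.4,0,0,0,1]]' 120
python3 - <<'E'
from h import *
s=observe(); h=np.array([.560,.1125,.085]); yh=np.array([.176,.984,0]); g=s['position']+[0,0,.019]-h
print(np.arctan2(-(g@yh),g[2]),np.hypot(g@yh,g[2]),s['grip_width'],s['ft_force'])
E
```

```text
time_s: 22.55
position: [0.4469, -0.0862, 0.0669]
tcp_rot: [0.091, 0.996, -0.001, 0.0]
ft_force: [1.1, -3.6, 3.2]
grip_width: 0.0166
gripper_force: 117.8
1.5664635889086962 0.21544678139093512 0.016600382455422447 [ 1.14625876 -3.64542122  3.21534806]
```

```bash
python3 -m pendant '[[0,0,0.2,0,0,0,1],[0,0,0.4,0,0,0,1],[0,0,0.5,0,0,0,1],[0,0,0.5,0,0,0,1],[0,0,0.5,0,0,0,1],[0,0,0.5,0,0,0,1],[0,0,0.5,0,0,0,1],[0,0,0.5,0,0,0,1],[0,0,0.5,0,0,0,1],[0,0,0.5,0,0,0,1]]' 120
```

```text
time_s: 23.55
position: [0.4471, -0.0863, 0.0657]
tcp_rot: [0.091, 0.996, -0.001, 0.002]
ft_force: [-10.0, -1.0, 37.0]
grip_width: 0.0169
gripper_force: 121.5
```

It is pressing with about 37 N up on the tool. I hold and verify.

```bash
python3 -m pendant '[[0,0,0,0,0,0,1],[0,0,0,0,0,0,1],[0,0,0,0,0,0,1],[0,0,0,0,0,0,1],[0,0,0,0,0,0,1],[0,0,0,0,0,0,1],[0,0,0,0,0,0,1],[0,0,0,0,0,0,1],[0,0,0,0,0,0,1],[0,0,0,0,0,0,1]]' 120
python3 - <<'E'
from h import *
snap('scene','s9');_,_,b=load('s9')
cv2.imwrite('pics/c9.png',cv2.resize(b[150:310,240:400],(600,600),interpolation=cv2.INTER_CUBIC)[:,:,::-1])
E
```

```text
time_s: 24.55
position: [0.4471, -0.0863, 0.0658]
tcp_rot: [0.091, 0.996, -0.001, 0.002]
ft_force: [-9.6, -0.8, 35.2]
grip_width: 0.017
gripper_force: 121.5
```

View pics/c9.png

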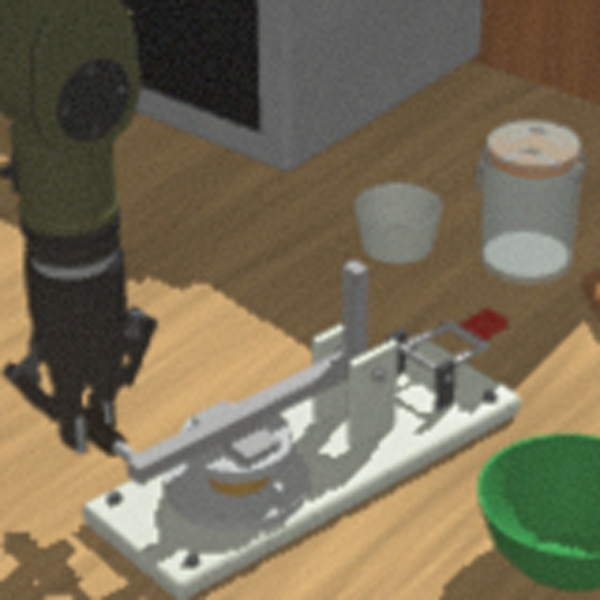

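The lever is level, with the platen flat on the brass collar at crop (240,480). The catch lies back at (488,322), and the fingers hold the grip. I hand it in.

```bash
python3 -c "
from station import order
print(order.finish_job())"
```

```text
the job is handed in; nothing more can be done
None
```

I handed the job in at about 24.6 s of the 72 s limit (no verdict was returned): the tall brass collar is seated on the post, the catch is flipped back to about 1.4 rad, and the gripper is still holding the lever level with the platen on the collar at about 35 N.

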